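Clear the coil test stand and reset its tripped cut-out

TASK

The coil test stand has tripped its cut-out. Make the stand safe first by pushing the cut-out's lever fully off, then, with the lever left off, slide every wound coil up off its post and put it in the steel tray, each on the tray's floor and none on top of another. When all the coils are in the tray, throw the lever fully on; the bare bobbin stays on its post, and the tape, pliers and marker stay where they are.

Things in the scene. Friction and masses are not known exactly. Their poses are not given: they have to be found in the camera images.
- stand: Fixed coil test stand: flat bed 185 x 280 mm, 30 mm high. On it stand six upright steel posts, 14 mm thick and 55 mm tall (tips 85 mm above the table), in two rows of three: at x = -47.5 and +47.5 mm, y = -95, 0 and +95 mm in the stand's frame. Origin: centre of its underside; z up.
- coil_0: Wound coil: a bobbin full of copper wire, which bulges out past the bobbin's black end flanges (46 mm); a ring of 58 mm outer diameter, 40 mm high, with a 22 mm bore, about 0.18 kg; it can be gripped across its 58 mm diameter. It starts on one of the stand's posts, its underside on the bed. Origin: its centre, 20 mm from either end face; z along its bore. Absent in some starts.
- coil_1: Wound coil: a bobbin full of copper wire, which bulges out past the bobbin's black end flanges (46 mm); a ring of 58 mm outer diameter, 40 mm high, with a 22 mm bore, about 0.18 kg; it can be gripped across its 58 mm diameter. It starts on one of the stand's posts, its underside on the bed. Origin: its centre, 20 mm from either end face; z along its bore. Absent in some starts.
- coil_2: Wound coil: a bobbin full of copper wire, which bulges out past the bobbin's black end flanges (46 mm); a ring of 58 mm outer diameter, 40 mm high, with a 22 mm bore, about 0.18 kg; it can be gripped across its 58 mm diameter. It starts on one of the stand's posts, its underside on the bed. Origin: its centre, 20 mm from either end face; z along its bore. Absent in some starts.
- coil_3: Wound coil: a bobbin full of copper wire, which bulges out past the bobbin's black end flanges (46 mm); a ring of 58 mm outer diameter, 40 mm high, with a 22 mm bore, about 0.18 kg; it can be gripped across its 58 mm diameter. It starts on one of the stand's posts, its underside on the bed. Origin: its centre, 20 mm from either end face; z along its bore. Absent in some starts.
- coil_4: Wound coil: a bobbin full of copper wire, which bulges out past the bobbin's black end flanges (46 mm); a ring of 58 mm outer diameter, 40 mm high, with a 22 mm bore, about 0.18 kg; it can be gripped across its 58 mm diameter. It starts on one of the stand's posts, its underside on the bed. Origin: its centre, 20 mm from either end face; z along its bore. Absent in some starts.
- bare_bobbin: Bare bobbin without wire: black end flanges of 46 mm and the same 40 mm height and 22 mm bore as a coil, with only a thin waist of 29 mm between the flanges; stands on one of the posts. Origin: its centre; z along its bore.
- tray: Loose shallow steel tray, 200 mm (its x) by 290 mm (its y), 26 mm high outside; walls and floor 3 mm thick, about 0.9 kg. Origin: centre of its underside; z up.
- cutout: Fixed cut-out box, 110 mm (x) x 70 mm (y) x 45 mm high. A toggle lever stands out of its top, hinged about the box's y axis, the hinge line lying 42 mm above the box's underside over its centre. Origin: centre of its underside; off is towards the box's -x (roughly towards the robot), on towards its +x.
- lever (a joint): Angle of the cut-out's lever, 0 to 1.2 rad: 0 = fully off, at its stop, leaning 0.6 rad from upright to the box's -x; 0.6 = upright; 1.2 = fully on, at its stop, leaning 0.6 rad to the box's +x. Tripped, it stands in between. The lever is 80 mm long from its hinge, 10 mm thick, 30 mm wide (34 mm wide and 14 mm thick at the end), moves with about 0.15 N m and stays where it is left.
- lever_tip (a point): Middle of the lever's free end, 80 mm from the hinge.
- tape_cream: Bystander: roll of cream tape, 98 mm across, 24 mm high.
- pliers: Bystander: pair of pliers, 171 mm long.
- marker: Bystander: white marker pen, 130 mm long.
Things that resemble listed ones, but are neither listed nor needed, are in the scene too. What is shaped like the coil_2 but purple is not meant. Leave any green look-alike of the coil_1 alone.

How it is judged (in metres and radians):
On the way, in this order (a step that is already met when the one before it is completed fails the run):
1. the tripped lever is pushed fully off (below 0.08 rad) (value of joint lever below 0.08 rad), for 0.3 s.
2. every wound coil lies in the tray while the lever is still off (x of coil_0 in the frame of tray between -0.085 and 0.085 m and y of coil_0 in the frame of tray between -0.13 and 0.13 m and z of coil_0 in the frame of tray between 0.01 and 0.045 m and x of coil_1 in the frame of tray between -0.085 and 0.085 m and y of coil_1 in the frame of tray between -0.13 and 0.13 m and z of coil_1 in the frame of tray between 0.01 and 0.045 m and x of coil_2 in the frame of tray between -0.085 and 0.085 m and y of coil_2 in the frame of tray between -0.13 and 0.13 m and z of coil_2 in the frame of tray between 0.01 and 0.045 m and x of coil_3 in the frame of tray between -0.085 and 0.085 m and y of coil_3 in the frame of tray between -0.13 and 0.13 m and z of coil_3 in the frame of tray between 0.01 and 0.045 m and x of coil_4 in the frame of tray between -0.085 and 0.085 m and y of coil_4 in the frame of tray between -0.13 and 0.13 m and z of coil_4 in the frame of tray between 0.01 and 0.045 m and value of joint lever below 0.15 rad), for 0.2 s.
3. the lever is thrown fully on (above 1.12 rad) (value of joint lever above 1.12 rad), for 0.3 s.
At the end, for the whole second after the job is handed in: Lever above 1.12 rad (fully on); the centre of each wound coil present is within 85 mm (tray x) and 130 mm (tray y) of the tray's centre and 10 to 45 mm above the tray's underside (on its floor, not on another coil), at rest; the bare bobbin within 20 mm of its start (x of coil_0 in the frame of tray between -0.085 and 0.085 m and y of coil_0 in the frame of tray between -0.13 and 0.13 m and z of coil_0 in the frame of tray between 0.01 and 0.045 m and x of coil_1 in the frame of tray between -0.085 and 0.085 m and y of coil_1 in the frame of tray between -0.13 and 0.13 m and z of coil_1 in the frame of tray between 0.01 and 0.045 m and x of coil_2 in the frame of tray between -0.085 and 0.085 m and y of coil_2 in the frame of tray between -0.13 and 0.13 m and z of coil_2 in the frame of tray between 0.01 and 0.045 m and x of coil_3 in the frame of tray between -0.085 and 0.085 m and y of coil_3 in the frame of tray between -0.13 and 0.13 m and z of coil_3 in the frame of tray between 0.01 and 0.045 m and x of coil_4 in the frame of tray between -0.085 and 0.085 m and y of coil_4 in the frame of tray between -0.13 and 0.13 m and z of coil_4 in the frame of tray between 0.01 and 0.045 m and linear speed of each of coil_0, coil_1, coil_2, coil_3, coil_4 below 0.03 m/s and value of joint lever above 1.12 rad and distance of bare_bobbin from where it was at the start of the episode below 0.02 m); the robot touches nothing.
It fails at once if the lever is thrown on (above 1.0 rad) while a wound coil still stands on the test stand (its centre more than 45 mm above the table) (value of joint lever above 1 rad and height (world z) of any of coil_0, coil_1, coil_2, coil_3, coil_4 above 0.045 m).
It fails at once if a wound coil is lifted (its centre more than 90 mm above the table) while the lever is not off (above 0.2 rad) (value of joint lever above 0.2 rad and height (world z) of any of coil_0, coil_1, coil_2, coil_3, coil_4 above 0.09 m).
It fails at once if the bare bobbin is taken from its post (moved more than 40 mm) (distance of bare_bobbin from where it was at the start of the episode above 0.04 m).
It fails at once if the tape, pliers or marker is moved more than 30 mm (distance of any of tape_cream, pliers, marker from where it was at the start of the episode above 0.03 m).
Of coil_0, coil_1, coil_2, coil_3, coil_4 only 3 to 5 are there at a start; the rules pass over those that are not, and their reading is None.
At some moment in a run one of tray may be knocked a few centimetres aside while the robot is not near it.
Once in a run the grip may slacken for a moment while it holds something.
It also fails if it takes over 210 s, if anything falls off the work surface, if the arm or the gripper's body presses on something with over 40 N, if the wrist force passes 120 N, or if a joint passes its speed limit or range.

ROBOT

A 6-joint arm with a two-finger parallel gripper is mounted at the origin on a cart in front of the work surface, level with it; the furniture and walls round the work are solid. World frame = base frame: x ahead of the robot, y to its left, z up, the work surface at z = 0. Lengths are in m, angles in degrees, forces in N, time in s.
With the tool pointing down it reaches from about 0.375 to 0.9 m from the base axis. Payload 3.1 kg.
Tool frame: the origin (TCP) lies at the very end of the fingers, on their centre line; the grasp point (between the pads) lies 19 mm behind it (bot.tcp_to_grasp is the distance from the TCP to the grasp point, in m); z points along the fingers, y is the direction in which the jaws open and shut (so a half turn about z gives the same grasp; the last joint's range is limited). The gripper opens to 87 mm and grips with 3 to 60 N. Pads are 19 mm wide; open, the fingers measure 117 mm over their backs; the gripper's body (75 mm by 190 mm) begins 51 mm behind the grasp point.
Start: joints at [-78.467, 30.224, 82.088, -0, 67.689, -10.227], TCP at [0.232, -0.58, 0.223] pointing down, gripper open.
Joint ranges: [-176.69, 176.69], [-43.24, 126.21], [12.49, 139.97], [-82, 262], [0, 151.66], [-163.58, 163.58]. Speed limits (degrees/s): [159.86, 159.86, 180, 180, 180, 180].

INTERFACE

Orientations are given as a 3x3 rotation matrix whose columns are the frame's x, y, z axes.
In Python, from rig import telemetry, eyes, order, bot gives the robot as it stands. The module is installed in compiled form; this text tells all that it offers.
- The arm moves only by the tool servo_tool, never from a script. Its argument "targets" is a list of rows, each a list of 2 entries, a list of its own where there are three numbers: the shift along the tool's x, y, z in m, then the turn, a rotation vector about the tool's x, y, z in rad. In form: [[[tx, ty, tz], [wx, wy, wz]], ...]. A call has 1 to 12 rows; each row is the pose to reach, as a shift and turn from the pose commanded when the call began, along the tool's axes at that moment; what a row does not reach only later rows make up. A row lasts 1/8 s, in which the tool goes at most 62.5 mm and 10.7 degrees, less where a joint would pass 70% of its speed; a pose out of reach is approached as far as the arm can. A call with a gripper value outside its range is refused whole. "gripper" is the finger opening in m, from 0 to 0.087, set as the call begins (left out, the last holds). The fingers move at their own pace and stop on an object; the grip force is fixed at half the most. Time passes only in rows, so rows that repeat a pose let the fingers close. It gives the time, the measured TCP pose, the force and the opening at its end, in the units of the state.
- telemetry.read_state(): the state, without advancing time (a new reading comes with each control period).
- eyes.capture(name): name is "side" or "top"; returns a dict with "pixels" (400x640x3 uint8, blue, green, red), "intrinsics" (3x3 intrinsics, pixels), "extrinsics" (4x4, takes a point from camera to world coordinates). Camera axes: x right, y down, z forward; pixel columns grow to the right and rows downward; lengths in m; the calibration is good to about 2 mm. A picture is of the moment at which its call begins. There is no depth.
- order.hand_in(): hands the job in, once; it reports no verdict.
The state is a dict: "time_s": time; "joint_positions": joint angles; "qvel": joint speeds; "tau": joint torques, N m; "position": TCP position; "tcp_rot": TCP orientation; "force": force on the tool from outside, world axes, zero at the start; "moment": the same for the moment, N m; "opening": opening from 0.0 (shut) to 1.0 (fully open).
Only numpy, scipy, OpenCV 4.12 (cv2) and the standard library are available. Lean on these libraries where they do the work, as an engineer would, in place of code of your own. Each camera call takes 0.05 s, during which the arm holds its last target. There are 200 camera calls.

## Working session

There is one attempt and no reset: what is moved stays moved. The work goes in short steps, Python scripts to look and compute and a tool call to move; the robot and the scene stay as the last step left them, time stands still between calls to the robot, and variables do not carry over. Pictures are saved under pics/ and viewed, about 12 in all and at most 16, crops included, and the job is handed in when it is done.

Besides the shell and the picture viewer there is one more tool, called after ">>>" as name(argument=value, ...), one argument or row to a line, values as JSON. servo_tool: Moves the arm, as the interface text tells. Its arguments: {"type":"object","properties":{"targets":{"type":"array","items":{"type":"array"}},"gripper":{"type":"number"}},"required":["targets"]}

```bash
mkdir -p pics; cat > h.py <<'E'
import numpy as np, cv2
from rig import telemetry, eyes, order, bot
def shot(cam,fn,crop=None,scale=1):
    c=eyes.capture(cam); im=c["pixels"]
    if crop: x0,y0,x1,y1=crop; im=im[y0:y1,x0:x1]
    if scale!=1: im=cv2.resize(im,None,fx=scale,fy=scale,interpolation=cv2.INTER_CUBIC)
    cv2.imwrite("pics/"+fn,im); np.savez("/tmp/"+cam+".npz",**c); return c
def px2w(c,u,v,z):
    K=np.array(c["intrinsics"]);T=np.array(c["extrinsics"])
    d=T[:3,:3]@np.linalg.solve(K,[u,v,1.]);o=T[:3,3]
    return o+d*(z-o[2])/d[2]
def w2px(c,p):
    K=np.array(c["intrinsics"]);T=np.array(c["extrinsics"])
    q=K@(T[:3,:3].T@(np.array(p)-T[:3,3])); return q[:2]/q[2]
E
python3 - <<'E'
from h import *
np.set_printoptions(precision=3,suppress=True)
for n in("top","side"):
    c=shot(n,n+"0.png",scale=1.25);print(n,np.array(c["intrinsics"]),np.array(c["extrinsics"]))
s=telemetry.read_state();print(s["time_s"],s["position"],s["tcp_rot"],s["opening"],s["force"])
E
```

```text
top [[495.118   0.    319.862]
 [  0.    495.118 208.101]
 [  0.      0.      1.   ]] [[ 0.017 -0.998  0.062  0.503]
 [-1.    -0.015  0.02   0.029]
 [-0.019 -0.063 -0.998  1.534]
 [ 0.     0.     0.     1.   ]]
side [[442.263   0.    320.868]
 [  0.    442.263 195.992]
 [  0.      0.      1.   ]] [[-0.991 -0.069  0.115  0.436]
 [-0.132  0.63  -0.765  1.062]
 [-0.02  -0.773 -0.634  0.957]
 [ 0.     0.     0.     1.   ]]
0.1 [ 0.232 -0.58   0.222] [[ 0.929  0.371 -0.   ]
 [ 0.371 -0.929  0.002]
 [ 0.    -0.002 -1.   ]] 1.0033122364476343 [-0.359  0.413  0.601]
```

View pics/top0.png

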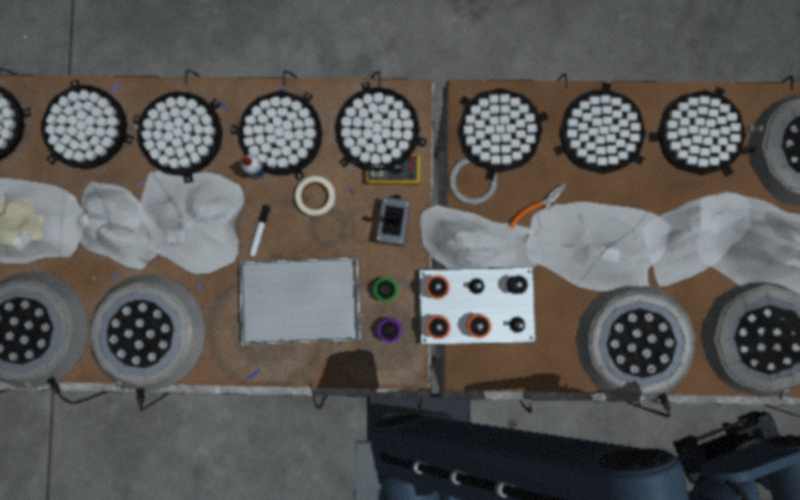

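View pics/side0.png

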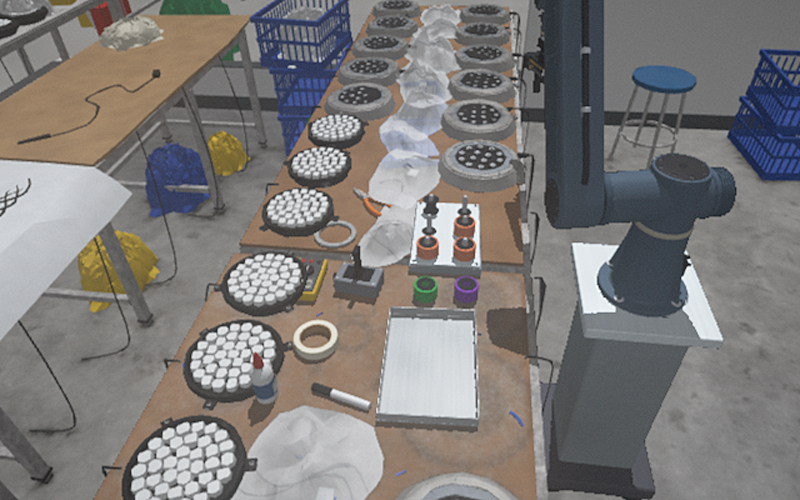

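Top view (scaled ×1.25): the three orange coils are at (437,286), (438,326) and (479,326). The bare bobbin is at (516,284), and the bare posts at (476,286) and (516,324). The green (384,289) and purple (388,329) look-alikes are off the stand. The tray is around (299,301), the cut-out at (392,220). Next I'll take enlarged crops to confirm and measure.

```bash
python3 - <<'E'
from h import *
c=shot("top","t1.png",(290,150,440,280),4.6)
cv2.imwrite("pics/t2.png",cv2.resize(c["pixels"][195:285,180:300],None,fx=6,fy=6,interpolation=cv2.INTER_CUBIC))
s=shot("side","s1.png",(250,150,410,260),5)
E
```

```text
(no output)
```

View pics/t1.png

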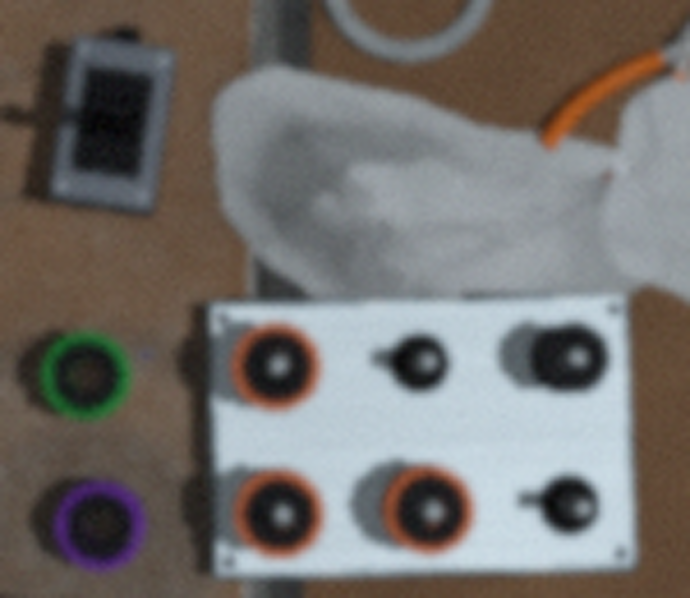

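View pics/s1.png

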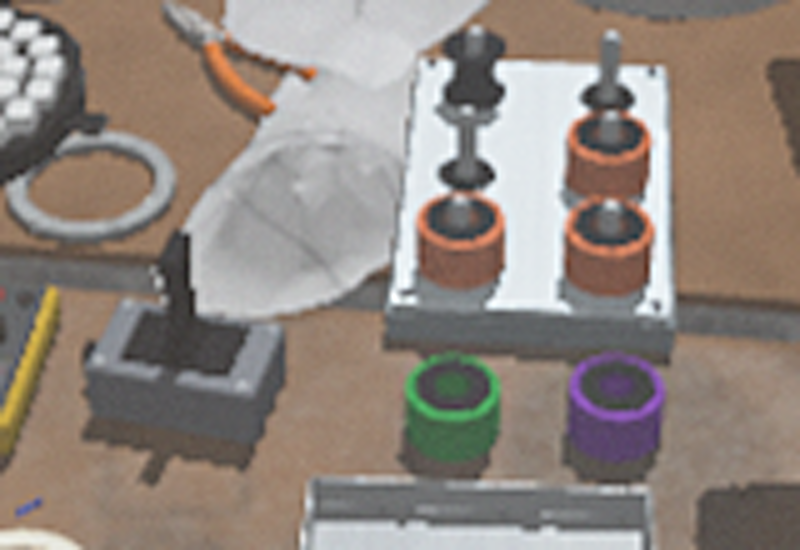

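View pics/t2.png

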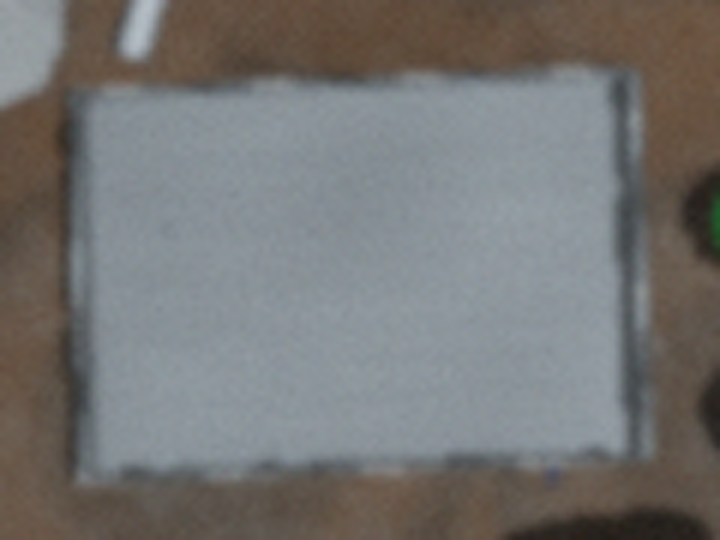

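```bash
python3 - <<'E'
from h import *
np.set_printoptions(precision=4,suppress=True)
c=dict(np.load("/tmp/top.npz"));s=dict(np.load("/tmp/side.npz"))
T=lambda u,v,z:px2w(c,(u+.5)/4.6-.5+290,(v+.5)/4.6-.5+150,z)[:2]
U=lambda u,v,z:px2w(c,(u+.5)/6-.5+180,(v+.5)/6-.5+195,z)[:2]
S=lambda u,v,z:px2w(s,(u+.5)/5-.5+250,(v+.5)/5-.5+150,z)[:2]
def rect(P):
    P=np.array(P);print(" c",P.mean(0),"sides",[np.linalg.norm(P[i]-P[i-1]) for i in range(4)], "yaw of -y edge",np.degrees(np.arctan2(*(P[1]-P[0])[::1])))
print("stand");rect([T(*p,.03) for p in[(208,303),(628,293),(636,567),(215,577)]])
print("coils",[T(*p,.07) for p in[(275,366),(277,513),(428,509)]])
print("tips",[T(*p,.085) for p in[(283,364),(283,513),(433,511),(428,361),(578,503),(580,357)]])
print("box");rect([T(*p,.045) for p in[(73,35),(175,47),(153,213),(50,198)]])
print("tray top");rect([U(*p,.026) for p in[(70,92),(637,70),(652,458),(80,482)]])
print("side coils",[S(*p,.07) for p in [(461,217),(610,222),(610,137)]])
print("side tip at z .122",S(178,235,.122), "base z.045",S(185,345,.045))
print("green/purple",T(85,375,.04),T(98,525,.04))
E
```

```text
stand
 c [ 0.4912 -0.1291] sides [np.float64(0.17987930183576878), np.float64(0.27655649072625593), np.float64(0.17933629895875286), np.float64(0.27512961910141465)] yaw of -y edge 177.7389171351246
coils [array([ 0.5338, -0.0308]), array([ 0.44  , -0.0333]), array([ 0.4442, -0.1295])]
tips [array([ 0.5348, -0.0353]), array([ 0.4407, -0.0364]), array([ 0.4436, -0.1311]), array([ 0.5382, -0.1271]), array([ 0.4502, -0.2223]), array([ 0.5423, -0.2232])]
box
 c [0.6923 0.0768] sides [np.float64(0.10893800284061161), np.float64(0.0677588954469743), np.float64(0.11068499970483896), np.float64(0.06838060237378765)] yaw of -y edge -174.0112996211787
tray top
 c [0.4952 0.3017] sides [np.float64(0.19814017492284633), np.float64(0.29027334630947194), np.float64(0.1966206202990017), np.float64(0.290442742488545)] yaw of -y edge 176.90055186047204
side coils [array([ 0.5328, -0.0317]), array([ 0.4385, -0.0369]), array([ 0.4425, -0.1268])]
side tip at z .122 [0.6933 0.0676] base z.045 [0.6919 0.0803]
green/purple [0.5265 0.0923] [0.4288 0.0821]
```

Three orange coils are on the stand, and both cameras agree on their positions. The green and purple rings on the table are the look-alikes, so I leave them. First job is the lever.

```bash
cat >> h.py <<'E'
from scipy.spatial.transform import Rotation as Ro
def go(x,y,z,ang):
    "tool shift/turn to reach TCP x,y,z with jaw axis at angle ang (deg), tool down"
    s=telemetry.read_state();R=np.array(s["tcp_rot"]);p=np.array(s["position"])
    a=np.radians(ang);Y=np.array([np.cos(a),np.sin(a),0]);Z=np.array([0,0,-1.])
    G=np.column_stack([np.cross(Y,Z),Y,Z])
    t=R.T@(np.array([x,y,z])-p);w=Ro.from_matrix(R.T@G).as_rotvec()
    print("shift",np.round(t,4),"turn",np.round(w,4),"dist",round(float(np.linalg.norm(t)),3))
E
python3 -c "
from h import *
go(.747,.071,.22,-96)"
```

```text
shift [ 0.72   -0.4136  0.0026] turn [-1.300e-03  1.000e-04  4.845e-01] dist 0.83
```

>>> servo_tool(
  targets=[
    [[0.05,-0.029,0],[0,0,0.04]],
    [[0.1,-0.058,0],[0,0,0.1]],
    [[0.15,-0.087,0.001],[0,0,0.15]],
    [[0.2,-0.116,0.001],[0,0,0.2]],
    [[0.25,-0.145,0.001],[0,0,0.25]],
    [[0.3,-0.174,0.001],[0,0,0.3]],
    [[0.35,-0.202,0.001],[0,0,0.35]],
    [[0.4,-0.23,0.002],[0,0,0.4]],
    [[0.45,-0.26,0.002],[0,0,0.485]],
    [[0.5,-0.29,0.002],[0,0,0.485]],
    [[0.55,-0.318,0.002],[0,0,0.485]],
    [[0.6,-0.345,0.002],[0,0,0.485]],
  ],
  gripper=0,
)

```text
time_s: 1.7
position: [0.6619, -0.0359, 0.2204]
tcp_rot: [[0.994, -0.105, -0.0], [-0.105, -0.994, -0.0], [-0.0, 0.0, -1.0]]
force: [0.3, -0.1, -0.5]
opening: 0.004
```

```bash
python3 -c "
from h import *
s=telemetry.read_state();print(s['time_s'],s['position'],s['tcp_rot'],s['force'],s['opening'])
go(.747,.071,.22,-96)
go(.747,.071,.09,-96)"
```

```text
1.7 [ 0.66194584 -0.03590744  0.22039069] [[ 9.94497484e-01 -1.04760078e-01 -2.84963054e-04]
 [-1.04760128e-01 -9.94497505e-01 -1.66285713e-04]
 [-2.65974942e-04  1.95223489e-04 -9.99999946e-01]] [ 0.33994774 -0.06897501 -0.54340004] 0.004296976055921089
shift [ 0.0734 -0.1152  0.0003] turn [ 0.0002  0.0003 -0.0002] dist 0.137
shift [ 0.0734 -0.1153  0.1303] turn [ 0.0002  0.0003 -0.0002] dist 0.189
```

>>> servo_tool(
  targets=[
    [[0.03,-0.04,0],[0,0,0]],
    [[0.05,-0.08,0],[0,0,0]],
    [[0.073,-0.115,0],[0,0,0]],
    [[0.073,-0.115,0.04],[0,0,0]],
    [[0.073,-0.115,0.09],[0,0,0]],
    [[0.073,-0.115,0.13],[0,0,0]],
    [[0.073,-0.115,0.13],[0,0,0]],
    [[0.073,-0.115,0.13],[0,0,0]],
  ],
)

```text
time_s: 2.7
position: [0.747, 0.069, 0.092]
tcp_rot: [[0.994, -0.105, 0.003], [-0.105, -0.994, -0.0], [0.003, -0.0, -1.0]]
force: [-0.1, 0.1, 1.0]
opening: 0.004
```

>>> servo_tool(
  targets=[
    [[-0.01,0,0],[0,0,0]],
    [[-0.02,0,0],[0,0,0]],
    [[-0.03,0,0],[0,0,0]],
    [[-0.037,0,0],[0,0,0]],
    [[-0.044,0,0],[0,0,0]],
    [[-0.05,0,0],[0,0,0]],
    [[-0.056,0,0],[0,0,0]],
    [[-0.062,0,0],[0,0,0]],
    [[-0.067,0,0],[0,0,0]],
    [[-0.07,0,0],[0,0,0]],
    [[-0.072,0,0],[0,0,0]],
    [[-0.072,0,0],[0,0,0]],
  ],
)

```text
time_s: 4.2
position: [0.675, 0.0764, 0.091]
tcp_rot: [[0.994, -0.105, 0.002], [-0.105, -0.994, -0.0], [0.002, 0.0, -1.0]]
force: [5.1, -1.2, -0.4]
opening: -0.0
```

```bash
python3 -c "
from h import *
s=telemetry.read_state();print(s['time_s'],s['position'],s['force'])
c=shot('side','s2.png',(250,150,410,260),4)"
```

```text
4.2 [0.67504241 0.0764178  0.09095219] [ 5.12516136 -1.17414156 -0.37740613]
```

View pics/s2.png

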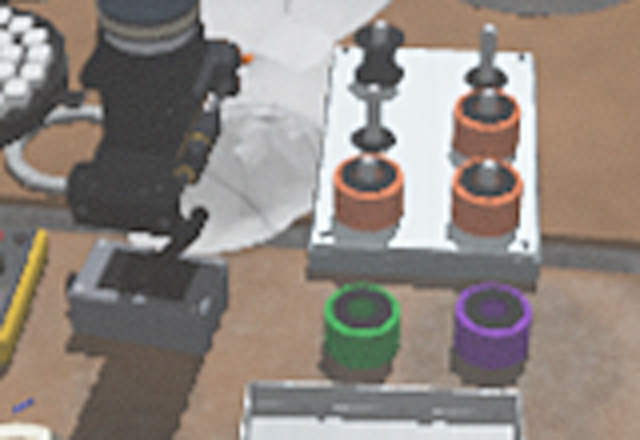

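The lever now leans to −x (tip at (198,215) in this crop), and force is beginning to rise. I'll push until it is clearly on the stop.

>>> servo_tool(
  targets=[
    [[-0.002,0,0],[0,0,0]],
    [[-0.003,0,0],[0,0,0]],
    [[-0.004,0,0],[0,0,0]],
    [[-0.004,0,0],[0,0,0]],
  ],
)

```text
time_s: 4.75
position: [0.6741, 0.0766, 0.0918]
tcp_rot: [[0.994, -0.105, 0.009], [-0.105, -0.994, -0.001], [0.009, -0.0, -1.0]]
force: [8.7, -1.6, -0.1]
opening: 0.005
```

>>> servo_tool(
  targets=[
    [[-0.004,0,0],[0,0,0]],
    [[0.01,0,0],[0,0,0]],
    [[0.025,0,0],[0,0,0]],
    [[0.03,0,-0.04],[0,0,0]],
    [[0.03,0,-0.09],[0,0,0]],
    [[0.03,0,-0.09],[0,0,0]],
    [[0.03,0,-0.09],[0,0,0]],
  ],
  gripper=0.075,
)

```text
time_s: 5.62
position: [0.6976, 0.0743, 0.1795]
tcp_rot: [[0.994, -0.105, -0.005], [-0.105, -0.994, 0.0], [-0.005, 0.0, -1.0]]
force: [-0.1, 0.8, 0.6]
opening: 0.72
```

```bash
python3 - <<'E'
from h import *
s=telemetry.read_state();print(s['time_s'],s['position'],s['opening'])
go(.535,-.032,.16,-45)
im=[eyes.capture(n)["pixels"] for n in ("side","top")]
a=cv2.resize(im[0][180:250,255:325],None,fx=5,fy=5);b=cv2.resize(im[1][140:210,280:350],None,fx=5,fy=5)
cv2.imwrite("pics/l2.png",np.hstack([a,b]))
E
```

```text
5.625 [0.69761804 0.07429573 0.17950259] 0.7204759590684471
shift [-0.1505  0.1227  0.0203] turn [-0.0022  0.005  -0.8904] dist 0.195
```

View pics/l2.png

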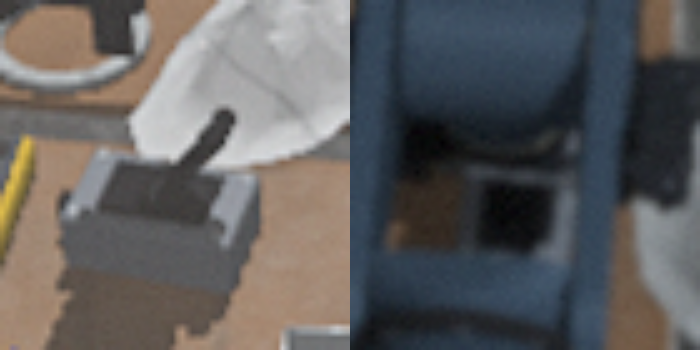

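>>> servo_tool(
  targets=[
    [[-0.04,0.03,0],[0,0,-0.17]],
    [[-0.08,0.06,0],[0,0,-0.35]],
    [[-0.12,0.09,0],[0,0,-0.53]],
    [[-0.15,0.123,0.01],[0,0,-0.71]],
    [[-0.15,0.123,0.02],[-0.002,0.005,-0.89]],
    [[-0.15,0.123,0.02],[-0.002,0.005,-0.89]],
    [[-0.15,0.123,0.02],[-0.002,0.005,-0.89]],
    [[-0.15,0.123,0.02],[-0.002,0.005,-0.89]],
  ],
)

```text
time_s: 6.72
position: [0.5384, -0.0323, 0.1606]
tcp_rot: [[0.708, 0.706, 0.005], [0.706, -0.708, -0.0], [0.004, 0.004, -1.0]]
force: [-0.1, -0.8, 0.3]
opening: 0.857
```

```bash
python3 - <<'E'
from h import *
s=dict(np.load("/tmp/side.npz"))
for q in(0,.1,.2):
  a=q-.6;print(q,w2px(s,[.692+.08*np.sin(a)*.9945,.0768-.08*np.sin(a)*.1045,.042+.08*np.cos(a)]))
go(.535,-.032,.036,-45);print(telemetry.read_state()['opening'])
E
```

```text
0 [299.90045676 204.27295783]
0.1 [297.61653857 202.88211902]
0.2 [295.21708367 201.65204852]
shift [-0.0026 -0.0031  0.1246] turn [ 0.004  -0.0037 -0.0012] dist 0.125
0.8574602703062281
```

The lever tip reads (300,203.6), and the prediction for fully off is (299.9,204.3). Descending on coil A.

>>> servo_tool(
  targets=[
    [[-0.003,-0.003,0.03],[0.004,-0.004,0]],
    [[-0.003,-0.003,0.06],[0.004,-0.004,0]],
    [[-0.003,-0.003,0.085],[0.004,-0.004,0]],
    [[-0.003,-0.003,0.105],[0.004,-0.004,0]],
    [[-0.003,-0.003,0.12],[0.004,-0.004,0]],
    [[-0.003,-0.003,0.125],[0.004,-0.004,0]],
    [[-0.003,-0.003,0.125],[0.004,-0.004,0]],
    [[-0.003,-0.003,0.125],[0.004,-0.004,0]],
  ],
)

```text
time_s: 7.72
position: [0.5349, -0.0328, 0.0362]
tcp_rot: [[0.708, 0.707, 0.001], [0.707, -0.708, -0.001], [0.0, 0.001, -1.0]]
force: [0.2, 0.1, 0.8]
opening: 0.86
```

>>> servo_tool(
  targets=[
    [[0,0,0],[0,0,0]],
    [[0,0,0],[0,0,0]],
    [[0,0,0],[0,0,0]],
    [[0,0,0],[0,0,0]],
    [[0,0,0],[0,0,0]],
  ],
  gripper=0.045,
)

```text
time_s: 8.35
position: [0.5342, -0.0325, 0.0359]
tcp_rot: [[0.708, 0.707, -0.001], [0.707, -0.708, -0.0], [-0.0, -0.0, -1.0]]
force: [-1.4, 1.0, 4.8]
opening: 0.679
```

>>> servo_tool(
  targets=[
    [[0,0,0],[0,0,0]],
    [[0,0,-0.008],[0,0,0]],
    [[0,0,-0.02],[0,0,0]],
    [[0,0,-0.035],[0,0,0]],
    [[0,0,-0.05],[0,0,0]],
    [[0,0,-0.065],[0,0,0]],
    [[0,0,-0.075],[0,0,0]],
    [[0,0,-0.075],[0,0,0]],
  ],
)

```text
time_s: 9.35
position: [0.535, -0.0328, 0.1116]
tcp_rot: [[0.707, 0.707, 0.002], [0.707, -0.707, -0.001], [0.001, 0.002, -1.0]]
force: [-0.1, -0.4, -1.9]
opening: 0.675
```

```bash
python3 - <<'E'
from h import *
s=telemetry.read_state();print(s['opening'],s['force'])
t=np.radians(3.1);R=np.array([[np.cos(t),-np.sin(t)],[np.sin(t),np.cos(t)]])
for y in(.085,0,-.085): print(np.array([.495,.302])+R@[0,y])
c=shot('side','s3.png',(250,130,410,370),2.4)
p=np.array([.495,.302])+R@[0,.082];go(*p,.11,-45)
E
```

```text
0.6754124562288539 [-0.13865295 -0.35941785 -1.91829095]
[0.4904033  0.38687562]
[0.495 0.302]
[0.4995967  0.21712438]
shift [ 0.2633 -0.3257  0.0007] turn [ 0.0004  0.0001 -0.0006] dist 0.419
```

View pics/s3.png

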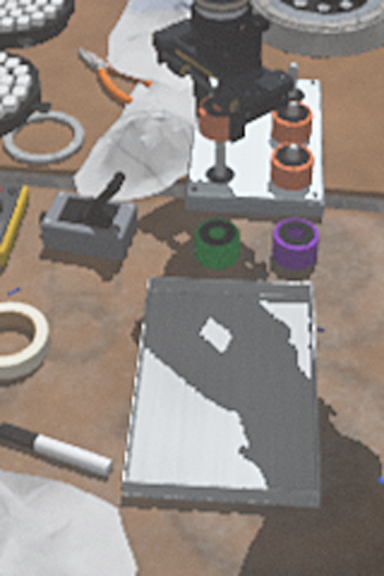

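Coil A is off its post and held, the lever is still off, and the tray looks unmoved. Carrying it to the far slot.

>>> servo_tool(
  targets=[
    [[0.02,-0.025,0],[0,0,0]],
    [[0.045,-0.055,0],[0,0,0]],
    [[0.072,-0.09,0],[0,0,0]],
    [[0.1,-0.124,0],[0,0,0]],
    [[0.128,-0.158,0],[0,0,0]],
    [[0.156,-0.193,0],[0,0,0]],
    [[0.184,-0.228,0],[0,0,0]],
    [[0.21,-0.26,0],[0,0,0]],
    [[0.235,-0.29,0],[0,0,0]],
    [[0.255,-0.315,0],[0,0,0]],
    [[0.263,-0.326,0],[0,0,0]],
    [[0.263,-0.326,0],[0,0,0]],
  ],
)

```text
time_s: 10.9
position: [0.4894, 0.3839, 0.1097]
tcp_rot: [[0.707, 0.708, -0.002], [0.708, -0.707, -0.001], [-0.002, -0.0, -1.0]]
force: [-1.1, -0.8, -3.1]
opening: 0.677
```

```bash
python3 - <<'E'
from h import *
s=telemetry.read_state();print(s['opening'],s['force'])
go(.4906,.384,.014,-45)
E
```

```text
0.6773935994698507 [-1.0686025  -0.79461241 -3.06188621]
shift [0.0011 0.0008 0.0957] turn [-0.0003  0.002   0.0008] dist 0.096
```

>>> servo_tool(
  targets=[
    [[0.001,0.001,0.03],[0,0,0]],
    [[0.001,0.001,0.06],[0,0,0]],
    [[0.001,0.001,0.08],[0,0,0]],
    [[0.001,0.001,0.09],[0,0,0]],
    [[0.001,0.001,0.095],[0,0,0]],
    [[0.001,0.001,0.099],[0,0,0]],
    [[0.001,0.001,0.099],[0,0,0]],
  ],
)

```text
time_s: 11.78
position: [0.4917, 0.384, 0.0119]
tcp_rot: [[0.707, 0.707, 0.0], [0.707, -0.707, 0.0], [0.0, 0.0, -1.0]]
force: [-0.2, -0.3, -2.1]
opening: 0.673
```

>>> servo_tool(
  targets=[
    [[0,0,0],[0,0,0]],
    [[0,0,0],[0,0,0]],
    [[0,0,0],[0,0,0]],
    [[0,0,0],[0,0,0]],
    [[0,0,-0.02],[0,0,0]],
    [[0,0,-0.05],[0,0,0]],
    [[0,0,-0.1],[0,0,0]],
    [[0,0,-0.13],[0,0,0]],
    [[0,0,-0.13],[0,0,0]],
  ],
  gripper=0.075,
)

```text
time_s: 12.9
position: [0.4936, 0.3851, 0.1458]
tcp_rot: [[0.707, 0.707, 0.007], [0.707, -0.708, 0.004], [0.008, 0.002, -1.0]]
force: [-1.3, 0.1, 0.2]
opening: 0.861
```

```bash
python3 - <<'E'
from h import *
s=telemetry.read_state();print(s['opening'],s['position'])
go(.440,-.035,.15,-45)
E
```

```text
0.8605742502891174 [0.49364052 0.38511849 0.14579862]
shift [-0.3348  0.2593 -0.0062] turn [ 0.0022 -0.0076 -0.0006] dist 0.424
```

>>> servo_tool(
  targets=[
    [[-0.03,0.023,-0.002],[0,0,0]],
    [[-0.07,0.054,-0.004],[0,0,0]],
    [[-0.11,0.085,-0.004],[0,0,0]],
    [[-0.15,0.116,-0.004],[0,0,0]],
    [[-0.19,0.147,-0.004],[0,0,0]],
    [[-0.23,0.178,-0.004],[0,0,0]],
    [[-0.27,0.209,-0.004],[0,0,0]],
    [[-0.3,0.232,-0.004],[0,0,0]],
    [[-0.325,0.252,-0.004],[0,0,0]],
    [[-0.335,0.26,-0.004],[0,0,0]],
    [[-0.335,0.26,-0.004],[0,0,0]],
    [[-0.335,0.26,-0.004],[0,0,0]],
  ],
)

```text
time_s: 14.4
position: [0.4379, -0.0358, 0.1454]
tcp_rot: [[0.707, 0.707, -0.001], [0.707, -0.707, 0.0], [-0.001, -0.001, -1.0]]
force: [0.2, 0.6, 0.2]
opening: 0.862
```

```bash
python3 - <<'E'
from h import *
s=telemetry.read_state();print(s['opening'],s['position'])
go(.440,-.035,.036,-45)
c=shot('side','s4.png',(250,130,410,370),2.4)
E
```

```text
0.8622888702739584 [ 0.43791965 -0.03581662  0.14540189]
shift [0.0021 0.001  0.1094] turn [-0.0011  0.0006  0.0002] dist 0.109
```

View pics/s4.png

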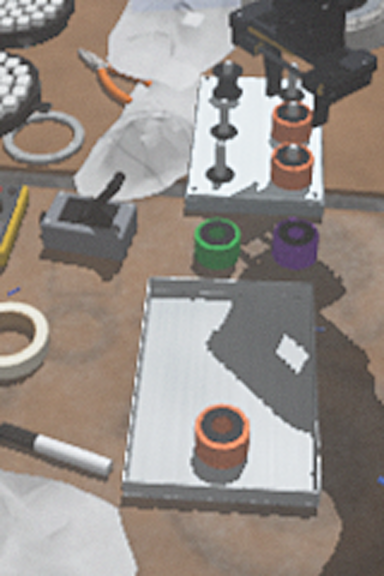

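Coil A is upright on the tray floor at about (222,435) in the crop. Descending on coil B.

>>> servo_tool(
  targets=[
    [[0.002,0.001,0.03],[0,0,0]],
    [[0.002,0.001,0.06],[0,0,0]],
    [[0.002,0.001,0.085],[0,0,0]],
    [[0.002,0.001,0.1],[0,0,0]],
    [[0.002,0.001,0.109],[0,0,0]],
    [[0.002,0.001,0.109],[0,0,0]],
    [[0.002,0.001,0.109],[0,0,0]],
  ],
)

```text
time_s: 15.32
position: [0.4407, -0.036, 0.037]
tcp_rot: [[0.707, 0.707, 0.001], [0.707, -0.707, -0.001], [-0.0, 0.001, -1.0]]
force: [-0.4, 0.3, -0.2]
opening: 0.863
```

>>> servo_tool(
  targets=[
    [[0,0,0],[0,0,0]],
    [[0,0,0],[0,0,0]],
    [[0,0,0],[0,0,0]],
    [[0,0,0],[0,0,0]],
    [[0,0,0],[0,0,0]],
    [[0,0,-0.008],[0,0,0]],
    [[0,0,-0.02],[0,0,0]],
    [[0,0,-0.035],[0,0,0]],
    [[0,0,-0.05],[0,0,0]],
    [[0,0,-0.065],[0,0,0]],
    [[0,0,-0.075],[0,0,0]],
    [[0,0,-0.075],[0,0,0]],
  ],
  gripper=0.045,
)

```text
time_s: 16.82
position: [0.4409, -0.0363, 0.1124]
tcp_rot: [[0.708, 0.707, 0.002], [0.707, -0.708, -0.001], [0.0, 0.002, -1.0]]
force: [1.2, 0.3, -2.4]
opening: 0.645
```

```bash
python3 - <<'E'
from h import *
s=telemetry.read_state();print(s['opening'],s['position'],s['force'])
go(.495,.300,.11,-45)
E
```

```text
0.6454800806018163 [ 0.44085918 -0.03629931  0.11244602] [ 1.20977979  0.27684468 -2.44958568]
shift [ 0.276  -0.1997  0.0022] turn [ 0.0018 -0.0005 -0.0006] dist 0.341
```

```bash
python3 - <<'E'
from h import *
c=shot('side','s5.png',(330,120,410,230),5)
s=telemetry.read_state();print(s['opening'])
E
```

```text
0.6448641758688862
```

View pics/s5.png

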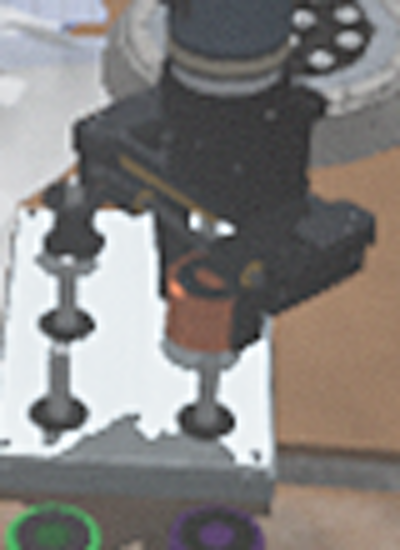

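```bash
python3 - <<'E'
from h import *
c=dict(np.load("/tmp/side.npz"))
f=lambda p:np.round((w2px(c,p)-[330,120]+.5)*5-.5)
for z in(.08,.09,.1,.105): print(z,f([.4409,-.0363+.029,z]), f([.4409,-.0363-.029,z+.04]),f([.4409,-.0363+.029,z+.04]))
print(f([.44,-.036,.085]))
E
```

```text
0.08 [205. 389.] [212. 282.] [208. 339.]
0.09 [206. 377.] [213. 269.] [209. 326.]
0.1 [206. 364.] [214. 256.] [210. 313.]
0.105 [207. 358.] [214. 250.] [210. 306.]
[209. 354.]
```

The coil's underside is at about z = 0.10, clear of the post tip. Carrying it, slightly raised.

>>> servo_tool(
  targets=[
    [[0.0,0.0,-0.015],[0,0,0]],
    [[0.02,-0.014,-0.02],[0,0,0]],
    [[0.05,-0.036,-0.02],[0,0,0]],
    [[0.085,-0.06,-0.02],[0,0,0]],
    [[0.12,-0.087,-0.02],[0,0,0]],
    [[0.155,-0.112,-0.02],[0,0,0]],
    [[0.19,-0.137,-0.02],[0,0,0]],
    [[0.225,-0.162,-0.02],[0,0,0]],
    [[0.255,-0.184,-0.015],[0,0,0]],
    [[0.27,-0.195,0],[0,0,0]],
    [[0.276,-0.2,0],[0,0,0]],
    [[0.276,-0.2,0],[0,0,0]],
  ],
)

```text
time_s: 18.38
position: [0.4937, 0.2997, 0.1108]
tcp_rot: [[0.708, 0.707, -0.002], [0.707, -0.708, -0.001], [-0.002, -0.001, -1.0]]
force: [-0.0, -0.5, -1.7]
opening: 0.645
```

```bash
python3 - <<'E'
from h import *
s=telemetry.read_state();print(s['opening'],s['position'],s['force'])
c=shot('side','s6.png',(250,150,420,370),2.7)
go(.495,.300,.018,-45)
E
```

```text
0.6453588351989813 [0.49369136 0.29974567 0.11077057] [-0.04811184 -0.45630979 -1.70505442]
shift [0.0013 0.0004 0.0931] turn [-0.0004  0.002  -0.0012] dist 0.093
```

View pics/s6.png

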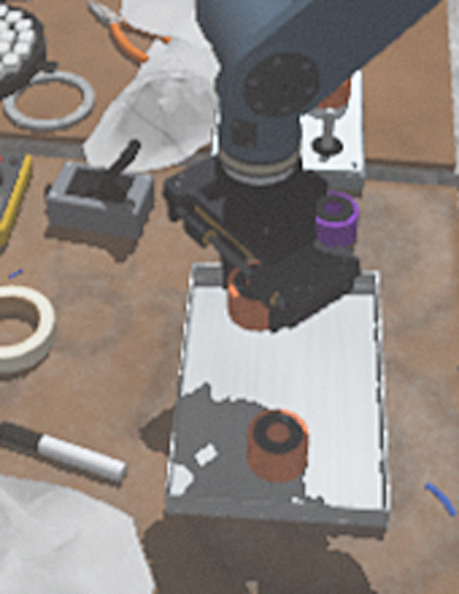

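The tray has been knocked aside, about 9 px to the right, with coil A still in it. Re-measuring its pose before placing.

```bash
python3 - <<'E'
from h import *
np.set_printoptions(precision=4,suppress=True)
c=dict(np.load("/tmp/side.npz"))
old=[(150,280),(314,282),(122,489),(320,494)]; new=[(192,265),(378,268),(167,503),(388,510)]
P=np.array([px2w(c,u/2.4+250,v/2.4+130,.026)[:2] for u,v in old]);Q=np.array([px2w(c,u/2.7+250,v/2.7+150,.026)[:2] for u,v in new])
for A in(P,Q):
    print(A.mean(0),A.tolist()); ax=(A[2]+A[3]-A[0]-A[1]);ax2=A[0]+A[2]-A[1]-A[3];print(np.degrees(np.arctan2(-ax[0],ax[1])),np.degrees(np.arctan2(ax2[1],ax2[0])))
print("coilA top old/new",px2w(c,222/2.4+250,423/2.4+130,.043),px2w(c,278/2.7+250,433/2.7+150,.043))
E
```

```text
[0.4926 0.3072] [[0.5985958098999655, 0.1711424173390388], [0.4011062832201969, 0.15197547311023507], [0.5838723095193393, 0.4618509709681696], [0.3868719141655763, 0.44387993035603035]]
2.84545557593973 5.378076199823625
[0.4666 0.3113] [[0.5728430391073513, 0.1741993129038345], [0.3747167057778876, 0.15601877396483654], [0.5564509406757606, 0.4655782257485044], [0.36229249798142577, 0.4492391209190384]]
2.8219629702082796 5.02886827925385
coilA top old/new [0.4908 0.3828 0.043 ] [0.4639 0.3921 0.043 ]
```

```bash
python3 - <<'E'
from h import *
go(.469,.304,.018,-45)
E
```

```text
shift [-0.0142 -0.0208  0.0932] turn [-0.0004  0.002  -0.0012] dist 0.097
```

>>> servo_tool(
  targets=[
    [[-0.007,-0.01,0],[0,0,0]],
    [[-0.014,-0.021,0.01],[0,0,0]],
    [[-0.014,-0.021,0.03],[0,0,0]],
    [[-0.014,-0.021,0.055],[0,0,0]],
    [[-0.014,-0.021,0.08],[0,0,0]],
    [[-0.014,-0.021,0.09],[0,0,0]],
    [[-0.014,-0.021,0.095],[0,0,0]],
    [[-0.014,-0.021,0.097],[0,0,0]],
    [[-0.014,-0.021,0.097],[0,0,0]],
  ],
)

```text
time_s: 19.55
position: [0.4698, 0.3056, 0.0151]
tcp_rot: [[0.707, 0.707, 0.001], [0.707, -0.707, 0.0], [0.001, 0.0, -1.0]]
force: [0.6, 0.5, -1.1]
opening: 0.651
```

>>> servo_tool(
  targets=[
    [[0,0,0],[0,0,0]],
    [[0,0,0],[0,0,0]],
    [[0,0,0],[0,0,0]],
    [[0,0,0],[0,0,0]],
    [[0,0,-0.02],[0,0,0]],
    [[0,0,-0.05],[0,0,0]],
    [[0,0,-0.1],[0,0,0]],
    [[0,0,-0.13],[0,0,0]],
    [[0,0,-0.13],[0,0,0]],
  ],
  gripper=0.075,
)

```text
time_s: 20.68
position: [0.4712, 0.3062, 0.1471]
tcp_rot: [[0.707, 0.707, 0.005], [0.707, -0.707, 0.002], [0.005, 0.002, -1.0]]
force: [-0.7, -0.7, -0.1]
opening: 0.855
```

```bash
python3 - <<'E'
from h import *
s=telemetry.read_state();print(s['opening'],s['position'])
go(.4437,-.1305,.15,-45)
E
```

```text
0.8546971011792422 [0.47122937 0.3061846  0.14707824]
shift [-0.3281  0.2895 -0.004 ] turn [ 0.0023 -0.0052 -0.0005] dist 0.438
```

>>> servo_tool(
  targets=[
    [[-0.03,0.026,-0.002],[0,0,0]],
    [[-0.07,0.062,-0.004],[0,0,0]],
    [[-0.11,0.097,-0.004],[0,0,0]],
    [[-0.15,0.132,-0.004],[0,0,0]],
    [[-0.19,0.168,-0.004],[0,0,0]],
    [[-0.23,0.203,-0.004],[0,0,0]],
    [[-0.265,0.234,-0.004],[0,0,0]],
    [[-0.295,0.26,-0.004],[0,0,0]],
    [[-0.318,0.28,-0.004],[0,0,0]],
    [[-0.328,0.289,-0.004],[0.002,-0.005,0]],
    [[-0.328,0.289,-0.004],[0.002,-0.005,0]],
    [[-0.328,0.289,-0.004],[0.002,-0.005,0]],
  ],
)

```text
time_s: 22.18
position: [0.4412, -0.1295, 0.1482]
tcp_rot: [[0.707, 0.707, -0.007], [0.707, -0.707, -0.001], [-0.006, -0.004, -1.0]]
force: [-1.1, -0.1, 0.1]
opening: 0.858
```

```bash
python3 - <<'E'
from h import *
go(.4437,-.1305,.036,-45)
c=shot('side','s7.png',(250,130,410,370),2.4)
E
```

```text
shift [0.0017 0.0029 0.1122] turn [-0.0039  0.0056  0.0004] dist 0.112
```

View pics/s7.png

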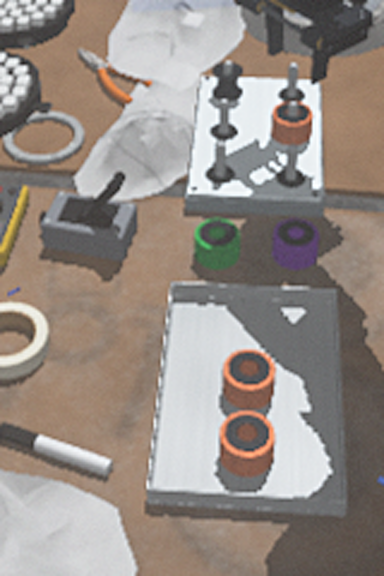

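Coils A (247,443) and B (248,377) stand flat in the tray, and there is room for the third at the far end. Picking coil C.

>>> servo_tool(
  targets=[
    [[0.002,0.003,0.03],[-0.002,0.004,0]],
    [[0.002,0.003,0.06],[-0.002,0.004,0]],
    [[0.002,0.003,0.085],[-0.002,0.004,0]],
    [[0.002,0.003,0.1],[-0.002,0.004,0]],
    [[0.002,0.003,0.112],[-0.002,0.004,0]],
    [[0.002,0.003,0.112],[-0.002,0.004,0]],
    [[0.002,0.003,0.112],[-0.002,0.004,0]],
  ],
)

```text
time_s: 23.1
position: [0.445, -0.1317, 0.037]
tcp_rot: [[0.707, 0.707, -0.0], [0.707, -0.707, -0.001], [-0.001, 0.001, -1.0]]
force: [-0.0, -0.3, -0.6]
opening: 0.863
```

>>> servo_tool(
  targets=[
    [[0,0,0],[0,0,0]],
    [[0,0,0],[0,0,0]],
    [[0,0,0],[0,0,0]],
    [[0,0,0],[0,0,0]],
    [[0,0,0],[0,0,0]],
    [[0,0,-0.008],[0,0,0]],
    [[0,0,-0.02],[0,0,0]],
    [[0,0,-0.035],[0,0,0]],
    [[0,0,-0.05],[0,0,0]],
    [[0,0,-0.065],[0,0,0]],
    [[0,0,-0.08],[0,0,0]],
    [[0,0,-0.08],[0,0,0]],
  ],
  gripper=0.045,
)

```text
time_s: 24.6
position: [0.4455, -0.1322, 0.1179]
tcp_rot: [[0.707, 0.707, 0.002], [0.707, -0.707, -0.003], [-0.001, 0.003, -1.0]]
force: [-0.9, 0.2, -2.2]
opening: 0.645
```

```bash
python3 - <<'E'
from h import *
s=telemetry.read_state();print(s['opening'],s['position'],s['force'])
go(.473,.219,.12,-45)
E
```

```text
0.6454760038606188 [ 0.44554481 -0.13220138  0.11792704] [-0.92198895  0.22579449 -2.19983639]
shift [ 0.2676 -0.229  -0.003 ] turn [ 0.0032  0.0006 -0.0005] dist 0.352
```

>>> servo_tool(
  targets=[
    [[0.015,-0.013,-0.005],[0,0,0]],
    [[0.045,-0.038,-0.01],[0,0,0]],
    [[0.08,-0.068,-0.01],[0,0,0]],
    [[0.115,-0.098,-0.01],[0,0,0]],
    [[0.15,-0.128,-0.01],[0,0,0]],
    [[0.185,-0.158,-0.01],[0,0,0]],
    [[0.215,-0.184,-0.01],[0,0,0]],
    [[0.245,-0.21,-0.01],[0,0,0]],
    [[0.262,-0.224,-0.005],[0,0,0]],
    [[0.268,-0.229,0],[0,0,0]],
    [[0.268,-0.229,0],[0,0,0]],
    [[0.268,-0.229,0],[0,0,0]],
  ],
)

```text
time_s: 26.1
position: [0.4722, 0.2187, 0.116]
tcp_rot: [[0.708, 0.706, -0.002], [0.706, -0.708, -0.001], [-0.002, -0.0, -1.0]]
force: [-0.7, -0.6, -1.9]
opening: 0.645
```

```bash
python3 - <<'E'
from h import *
s=telemetry.read_state();print(s['opening'],s['position'],s['force'])
c=shot('side','s8.png',(250,150,420,370),2.7)
go(.473,.219,.015,-45)
E
```

```text
0.6454188180721337 [0.47224042 0.21872124 0.11602064] [-0.67507901 -0.63226147 -1.93281671]
shift [0.0008 0.0002 0.1012] turn [-0.0003  0.002  -0.0018] dist 0.101
```

View pics/s8.png

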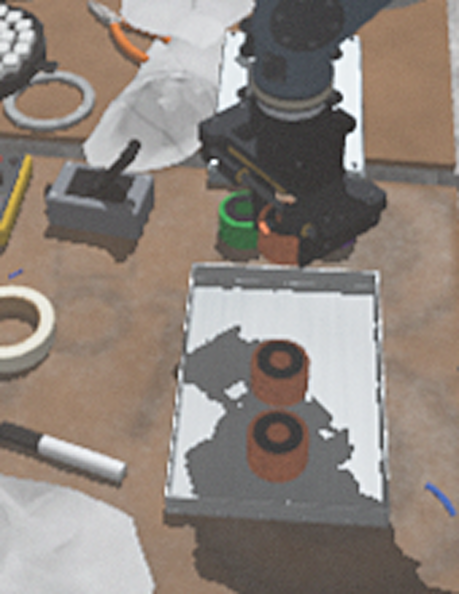

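The tray has not moved again. Placing coil C.

>>> servo_tool(
  targets=[
    [[0.001,0,0.03],[0,0,0]],
    [[0.001,0,0.06],[0,0,0]],
    [[0.001,0,0.08],[0,0,0]],
    [[0.001,0,0.092],[0,0,0]],
    [[0.001,0,0.1],[0,0,0]],
    [[0.001,0,0.103],[0,0,0]],
    [[0.001,0,0.103],[0,0,0]],
  ],
)

```text
time_s: 27.02
position: [0.4734, 0.2203, 0.0135]
tcp_rot: [[0.708, 0.707, -0.001], [0.707, -0.708, -0.001], [-0.001, 0.0, -1.0]]
force: [0.1, 0.6, -1.0]
opening: 0.644
```

>>> servo_tool(
  targets=[
    [[0,0,0],[0,0,0]],
    [[0,0,0],[0,0,0]],
    [[0,0,0],[0,0,0]],
    [[0,0,0],[0,0,0]],
    [[0,0,-0.02],[0,0,0]],
    [[0,0,-0.06],[0,0,0]],
    [[0,0,-0.11],[0,0,0]],
    [[0,0,-0.16],[0,0,0]],
    [[0,0,-0.18],[0,0,0]],
    [[0,0,-0.18],[0,0,0]],
  ],
  gripper=0.075,
)

```text
time_s: 28.28
position: [0.4743, 0.2207, 0.1949]
tcp_rot: [[0.707, 0.707, 0.003], [0.707, -0.707, 0.0], [0.002, 0.002, -1.0]]
force: [-0.6, -0.1, -0.9]
opening: 0.862
```

```bash
python3 - <<'E'
from h import *
s=telemetry.read_state();print(s['opening'],s['position'])
go(.637,.083,.2,-96)
E
```

```text
0.861500596419367 [0.47428463 0.22072808 0.1949138 ]
shift [ 0.0178  0.2124 -0.0046] turn [ 0.001  -0.0031  0.8897] dist 0.213
```

>>> servo_tool(
  targets=[
    [[0.001,0.03,-0.005],[0,0,0.17]],
    [[0.003,0.08,-0.005],[0,0,0.34]],
    [[0.003,0.13,-0.005],[0,0,0.51]],
    [[0.003,0.17,-0.005],[0,0,0.68]],
    [[0.003,0.195,-0.005],[0,0,0.84]],
    [[0.003,0.195,-0.005],[0,0,0.89]],
    [[0.003,0.195,-0.005],[0.001,-0.003,0.89]],
    [[0.003,0.195,-0.005],[0.001,-0.003,0.89]],
  ],
  gripper=0,
)

```text
time_s: 29.28
position: [0.6124, 0.0849, 0.1969]
tcp_rot: [[0.995, -0.104, -0.007], [-0.104, -0.995, -0.001], [-0.007, 0.002, -1.0]]
force: [1.1, -0.2, 0.2]
opening: 0.051
```

```bash
python3 - <<'E'
from h import *
s=telemetry.read_state();print(s['opening'],s['position'])
go(.615,.085,.09,-96)
c=shot('side','s9.png',(250,150,420,370),2.7)
E
```

```text
0.050594492234279434 [0.61237701 0.08486428 0.19692483]
shift [ 0.0033 -0.0006  0.1069] turn [0.0015 0.0066 0.0006] dist 0.107
```

View pics/s9.png

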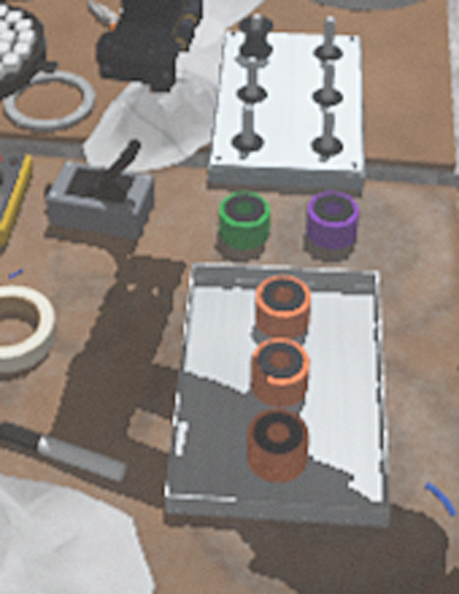

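All three coils are on the tray floor, the bobbin is on its post, and the lever is off. Throwing the lever on.

>>> servo_tool(
  targets=[
    [[0.003,-0.001,0.04],[0.001,0.004,0]],
    [[0.003,-0.001,0.08],[0.001,0.004,0]],
    [[0.003,-0.001,0.107],[0.001,0.004,0]],
    [[0.003,-0.001,0.107],[0.001,0.004,0]],
    [[0.003,-0.001,0.107],[0.001,0.004,0]],
  ],
)

```text
time_s: 29.95
position: [0.6166, 0.0854, 0.0922]
tcp_rot: [[0.995, -0.104, 0.002], [-0.104, -0.995, -0.0], [0.002, 0.0, -1.0]]
force: [0.3, -0.5, 1.3]
opening: 0.004
```

>>> servo_tool(
  targets=[
    [[0.01,0,0],[0,0,0]],
    [[0.02,0,0],[0,0,0]],
    [[0.03,0,0],[0,0,0]],
    [[0.04,0,0],[0,0,0]],
    [[0.05,0,0],[0,0,0]],
    [[0.06,0,0],[0,0,0]],
    [[0.07,0,0],[0,0,0]],
    [[0.078,0,0],[0,0,0]],
    [[0.085,0,0],[0,0,0]],
    [[0.091,0,0],[0,0,0]],
    [[0.095,0,0],[0,0,0]],
    [[0.095,0,0],[0,0,0]],
  ],
)

```text
time_s: 31.45
position: [0.7095, 0.0754, 0.091]
tcp_rot: [[0.994, -0.105, -0.003], [-0.105, -0.994, -0.0], [-0.003, 0.0, -1.0]]
force: [-5.0, 0.5, 0.2]
opening: 0.005
```

>>> servo_tool(
  targets=[
    [[0.002,0,0],[0,0,0]],
    [[0.003,0,0],[0,0,0]],
    [[0.004,0,0],[0,0,0]],
    [[0.004,0,0],[0,0,0]],
    [[0.004,0,0],[0,0,0]],
  ],
)

```text
time_s: 32.08
position: [0.7099, 0.0754, 0.0908]
tcp_rot: [[0.994, -0.105, -0.01], [-0.105, -0.995, 0.0], [-0.01, 0.001, -1.0]]
force: [-10.1, 0.4, 3.9]
opening: 0.009
```

At the stop: 10 N, with only 0.4 mm of travel for 4 mm commanded. Retreating.

>>> servo_tool(
  targets=[
    [[0.0,0,0],[0,0,0]],
    [[-0.012,0,0],[0,0,0]],
    [[-0.03,0,0],[0,0,0]],
    [[-0.04,0,-0.03],[0,0,0]],
    [[-0.06,0,-0.08],[0,0,0]],
    [[-0.08,0,-0.12],[0,0,0]],
    [[-0.1,0,-0.14],[0,0,0]],
    [[-0.12,0.05,-0.14],[0,0,0]],
    [[-0.12,0.1,-0.14],[0,0,0]],
    [[-0.12,0.1,-0.14],[0,0,0]],
    [[-0.12,0.1,-0.14],[0,0,0]],
  ],
)

```text
time_s: 33.45
position: [0.5857, -0.0121, 0.232]
tcp_rot: [[0.994, -0.106, 0.003], [-0.106, -0.994, -0.0], [0.003, 0.0, -1.0]]
force: [-0.0, -0.7, 0.0]
opening: 0.006
```

```bash
python3 - <<'E'
from h import *
c=shot('side','s10.png',(230,130,420,370),2.5)
for q in(1.0,1.1,1.2):
  a=q-.6;print(q,(w2px(c,[.692+.08*np.sin(a)*.9945,.0768-.08*np.sin(a)*.1045,.042+.08*np.cos(a)])-[230,130])*2.5)
s=telemetry.read_state();print(s['time_s'],s['position'],s['force'])
E
```

```text
1.0 [113.0012807  172.00678616]
1.1 [107.53371986 173.42481808]
1.2 [102.45172954 175.32623787]
33.5 [ 0.58547937 -0.01146785  0.23171482] [-0.53287731  0.42026512  0.28010169]
```

View pics/s10.png

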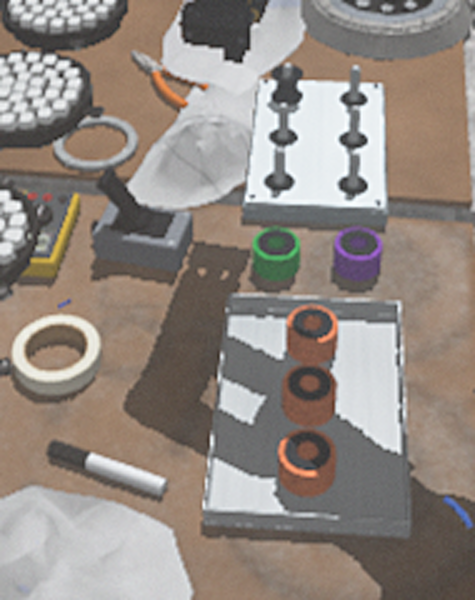

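The lever tip is at about (104,176), and the prediction for fully on is (102,175). The coils are flat in the tray, the bobbin and bystanders are in place, and the arm is clear, so I'm handing in.

```bash
python3 -c "
from h import *
print(order.hand_in())"
```

```text
the job is handed in; nothing more can be done
None
```

The job is done and handed in, at about 33.5 s on the robot's clock; the hand-in gives no verdict.

I pushed the tripped lever fully off, moved the three orange wound coils one by one from their posts to the tray floor, and then threw the lever fully on. I left the green and purple look-alikes alone. While I was carrying the second coil, the tray was knocked about 26 mm towards the robot. I measured it again and placed the last two coils to the new position.

**Last checks:**
- **Lever:** it met its stop both times, at about 9 N going off and 10 N going on. Its tip in the side image is within 1–2 px of where fully on should put it. That reading alone could not tell 1.15 rad from 1.2, but the stop force settles it.
- **Coils:** all three stand upright and apart on the tray floor.
- **Other items:** the bare bobbin is on its post. The tape and marker look unmoved; the pliers are partly in frame and also look in place.
- **Arm:** it is clear of everything, with about zero force on the tool.

One reading disagreed: the grip closed to 56 mm on the second and third coils, against 59 mm on the first. I looked before carrying the second coil, and it was held clear of its post. Both coils were held without slipping.

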